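Hold a glaze flask down on the touch mixer

ROBOT

A 6-joint arm with a two-finger parallel gripper is mounted at the origin on the work surface. World frame = base frame: x ahead of the robot, y to its left, z up, the work surface at z = 0. Lengths are in m, angles in rad, forces in N, time in s.
With the tool pointing down it reaches from about 0.35 to 0.975 m from the base axis. Payload 4.9 kg.
Tool frame: the origin (TCP) lies midway between the tips of the shut fingers; the grasp point (between the pads) lies 19 mm behind it; z points along the fingers, y is the line along which they close (so a half turn about z gives the same grasp; the last joint's range is limited). The gripper opens to 85 mm and grips with 20 to 120 N. Pads are 22 mm wide; open, the fingers measure 114 mm over their backs; the gripper's body (76 mm by 85 mm) begins 54 mm behind the grasp point. The pads swing forward as they close: fully open they stand 13 mm farther back than shut.
Start: joints at [-1.394, 0.053, 1.613, -0, 1.476, -0.119], TCP at [0.182, -0.598, 0.231] pointing down, gripper open.
Joint ranges: [-3.01, 3.01], [-1.01, 2.22], [0.06, 2.58], [-1.02, 4.17], [0.09, 2.62], [-3.14, 3.14]. Speed limits (rad/s): [2.57, 2.57, 3.14, 3.14, 3.14, 3.14].

INTERFACE

Orientations are given as a unit quaternion [x, y, z, w].
In Python, from cell import sensors, optics, manip gives the robot as it stands. The module is installed in compiled form; this text tells all that it offers.
- The arm moves only by the shell command python3 -m crank 'ROWS' [FORCE]. ROWS is JSON, a list that holds one entry, the list of rows, each a list of 5 numbers: the opening, from 0 (shut) to 1 (fully open), then the shift along the tool's x, y, z normalised to -1 to 1, where 1 is 0.2 m, then the turn about the tool's z normalised to -1 to 1, where 1 is pi/4 rad. In form: [[[jaw, tx, ty, tz, yaw], ...]]. A call has 1 to 5 rows; each row is the pose to reach, as a shift and turn from the pose commanded when the call began, along the tool's axes at that moment; what a row does not reach only later rows make up. A row lasts 1/12 s, in which the tool goes at most 41.7 mm and 7.16 degrees, less where a joint would pass 70% of its speed; a pose out of reach is approached as far as the arm can. A call with a number of a shift or a turn outside -1 to 1 is refused whole. A call with a gripper value outside its range is refused whole. The fingers move at their own pace and stop on an object; FORCE is the grip in N (left out, the last holds). Time passes only in rows, so rows that repeat a pose let the fingers close. It gives the time, the measured TCP pose, the force, the opening and the grip force at its end, in the units of the state.
- sensors.sense(): the state, without advancing time (a new reading comes with each control period).
- optics.get_image(name): name is "scene" or "side" or "wrist"; returns the picture (480x640x3 uint8, red, green, blue); there is no depth.
- optics.calibration(name): a dict with "camera_matrix" (3x3 intrinsics, pixels), "view" (4x4, takes a point from world to camera coordinates); the wrist camera has in their place "hand_eye" (4x4, takes a point from camera to tool coordinates, whose origin is the TCP and whose axes are the flange's). Camera axes: x right, y down, z forward; pixel columns grow to the right and rows downward; lengths in m; the calibration is good to about 2 mm. The wrist camera is an equidistant fisheye: a pixel r from the principal point sees the ray r / f radians off the axis. A picture is of the moment at which its call begins: read the wrist's pose just before it. calibration takes no time and is no camera call.
- manip.hand_in(): hands the job in; it is judged then, once.
Trained networks look in the newest picture that a camera, given by its name, has taken for a name from the list of things; names that differ only in an ending like _2 or _b are one class to them, and where a whole thing is asked for, a point or a joint stands for the part that bears it (a point fixed in the world has none). Each returns a list of dicts, best first, with "score" (0 to 1); they miss things now and then, are a little off and sometimes report something else, mostly with a low value. They report only what shows in the picture. A call takes as long as a camera call. They do not tell look-alikes from the thing itself.
- optics.look_for(query, camera): "location" ([x, y, z] in m, in world coordinates, good to about 4 mm: the middle of the surface that is visible of it).
- optics.masks_of(query, camera): "mask" (480x640 bool, what is visible of it).
- optics.mark_of(query, camera): "location" ([x, y, z] in m, in world coordinates, good to about 4 mm: a listed point, or the origin of a listed thing).
The state is a dict: "clock": time; "joint_positions": joint angles; "dq": joint speeds; "joint_efforts": joint torques, N m; "ee_pos": TCP position; "ee_rot": TCP orientation; "ft_force": force on the tool from outside, world axes, zero at the start; "moment": the same for the moment, N m; "grip_width": finger opening in m; "gripper_force": force on a finger pad.
Only numpy, scipy, OpenCV 4.12 (cv2) and the standard library are available. Lean on these libraries where they do the work, as an engineer would, in place of code of your own. Each camera call takes 0.05 s, during which the arm holds its last target. There are 200 camera calls.

TASK

Mix the round flask of glaze on the touch mixer: nest the larger of the two loose grey cups fully home in the mixer's own sprung cup and let go of it, then set the round-bellied flask upright on that cup's mouth and press it straight down against the spring until the cradle is at or nearly at its stop, without forcing it. Finish still gripping the flask by its neck and holding it pressed down, touching neither cups nor mixer. Leave everything else on the table where it stands.

Things in the scene. Friction and masses are not known exactly. Their poses are not given: they have to be found in the camera images.
- cradle_seat (a point): Centre of the inner floor of the cradle: a black rubber cup in a steel ring, sprung, on top of the fixed grey mixer (150 x 130 mm, 72 mm high). Moves with the cup: 102 mm above the table when up, 88 mm at the stop. Inside radius 22.5 mm at the floor, widening to 29.5 mm at the rim 32 mm above this point; outside, ring and lugs reach 48 mm from the axis, below the rim. z up.
- cradle (a joint): How far the sprung cradle is pressed down, m: 0 up, 0.014 on its stop. Needs about 4 N to start moving and about 12 N at the stop; it springs back up when let go.
- cup_center (a point): Centre, 31 mm above the foot, of the larger loose grey cup: 62 mm high, 60 g, open above, upright on the table, z up. Outside: taper from radius 20 mm at the foot to 27 mm at 32 mm height, then a straight collar 54 mm across up to the rim; wall 4, floor 5 mm. Nested home its foot is on the cradle's floor (this point 31 mm above cradle_seat) and the collar stands 30 mm proud.
- flask_center (a point): Centre, 56 mm above the foot, of the amber glass flask, 112 mm high, 130 to 250 g, upright, z up: ball belly 56 mm across, its middle 25 mm above the small flat foot; straight neck and black cap 26 mm across from 51 mm up to the top. Set on the nested cup, the belly rests on the inner edge of its mouth (radius 23 mm), foot 9 mm below the rim, this point 78 mm above cup_center.
- small_cup_center (a point): Centre (half-way up) of the smaller loose grey cup of the same shape, 38 mm across and 52 mm high, standing upright on the table; not used, stays where it is.
- cone_bottle_center (a point): Centre (half-way up) of a conical amber bottle with a black cap, 64 mm across the foot and 98 mm high; not used, stays where it is.
- water_bowl: Orange plastic bowl, 130 mm across, 50 mm high, origin under its foot; stays where it is.
- clay_pot: Whitish drying clay pot, 54 mm across, 44 mm high, origin under its foot; stays where it is.
- clay_bulb: Whitish drying clay bulb with a pointed top, 46 mm across, 52 mm high, origin under its foot; stays where it is.
- model_tool: Wooden modelling tool lying flat, 170 mm long, 17 mm wide, 8 mm thick, along its x axis, origin on its underside at the middle of the stem; stays where it is.
Things that resemble listed ones, but are neither listed nor needed, are in the scene too. What is shaped like the part that bears cup_center but blue or purple is not meant.

How it is judged:
By the outcome, as a careful person would: the job done as asked, in the order asked, and still so for the second after the job is handed in, while the arm keeps its last pose, push and grip.
It also fails if it takes over 54 s, if anything falls off the work surface, if the arm or the gripper's body presses on something with over 40 N, if the wrist force passes 120 N, or if a joint passes its speed limit or range.

## Working session

There is one attempt and no reset: what is moved stays moved. The work goes in short steps, Python scripts to look and compute and a shell command to move; the robot and the scene stay as the last step left them, time stands still between calls to the robot, and variables do not carry over. Pictures are saved under pics/ and viewed, at most 14 in all, crops included, and the job is handed in when it is done.

```bash
mkdir -p pics; python3 - <<'E'
from cell import sensors, optics
import cv2, numpy as np
s=sensors.sense(); print(s)
for c in ["scene","side"]:
    im=optics.get_image(c); cv2.imwrite(f"pics/{c}0.png",im[:,:,::-1])
    for q in ["cradle_seat","cup_center","flask_center","small_cup_center","cone_bottle_center","water_bowl","clay_pot","clay_bulb","model_tool"]:
        r=optics.mark_of(q,c)
        K=optics.calibration(c)
        for d in r[:4]:
            p=K["view"]@np.r_[d["location"],1]; u=K["camera_matrix"]@p[:3]; 
            print(c,q,round(d["score"],2),np.round(d["location"],3),np.round(u[:2]/u[2]))
E
```

```text
{'clock': 0.0, 'joint_positions': array([-1.39396771e+00,  5.33468655e-02,  1.61432666e+00, -2.10597691e-05,
        1.47599324e+00, -1.19015021e-01]), 'dq': array([ 6.70047143e-04,  6.56679197e-04,  2.67808337e-03,  2.39356617e-03,
        5.41415107e-04, -1.07266850e-05]), 'joint_efforts': array([ 1.62677155e-03, -3.93686128e+01, -3.70171523e+01, -1.06382444e-05,
        7.21002274e-03, -3.45611390e-06]), 'ee_pos': array([ 0.18208996, -0.59722176,  0.23004971]), 'ee_rot': array([ 9.89078821e-01,  1.47383885e-01, -4.04510239e-05, -1.03632140e-03]), 'ft_force': array([-0.34307219, -0.04249944, -0.48719336]), 'moment': array([-0.00565846, -0.00497208,  0.06827067]), 'gripper_force': 0.0, 'grip_width': 0.08525619552255868}
scene cradle_seat 0.56 [0.559 0.038 0.101] [348. 229.]
scene cradle_seat 0.36 [ 0.746  0.121 -0.003] [413. 309.]
scene cup_center 0.86 [ 0.471 -0.382  0.031] [163. 271.]
scene cup_center 0.68 [ 0.432 -0.299  0.033] [196. 248.]
scene cup_center 0.6 [ 0.468 -0.167  0.034] [254. 244.]
scene flask_center 0.72 [ 0.602 -0.313  0.058] [200. 299.]
scene small_cup_center 0.59
[... 515 characters left out ...]
 0.472 -0.38   0.034] [415. 155.]
side cup_center 0.72 [ 0.43  -0.298  0.029] [425. 182.]
side cup_center 0.65 [ 0.474 -0.167  0.036] [391. 213.]
side flask_center 0.66 [ 0.598 -0.317  0.056] [356. 152.]
side small_cup_center 0.67 [0.431 0.265 0.031] [343. 413.]
side cone_bottle_center 0.84 [0.591 0.333 0.053] [224. 411.]
side water_bowl 0.71 [ 0.784 -0.118  0.003] [249. 205.]
side clay_pot 0.63 [ 0.385  0.112 -0.005] [397. 349.]
side clay_bulb 0.64 [0.749 0.122 0.   ] [208. 291.]
side clay_bulb 0.53 [0.563 0.042 0.101] [314. 253.]
side clay_bulb 0.3 [0.593 0.334 0.052] [223. 411.]
side model_tool 0.91 [ 0.386 -0.083 -0.001] [421. 265.]
side model_tool 0.44 [ 0.598 -0.315  0.057] [356. 152.]
```

View pics/scene0.png

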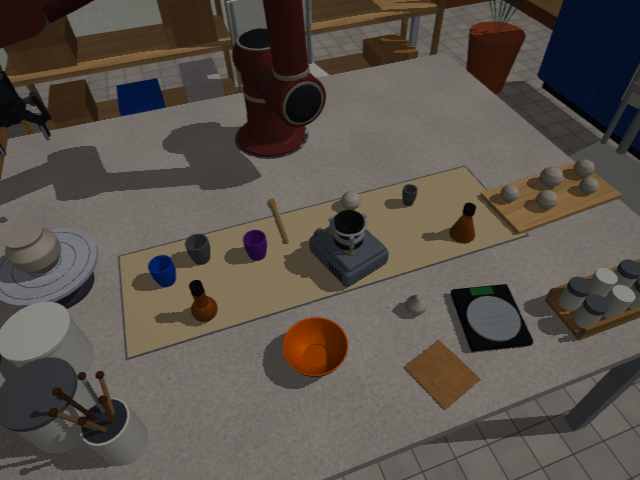

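View pics/side0.png

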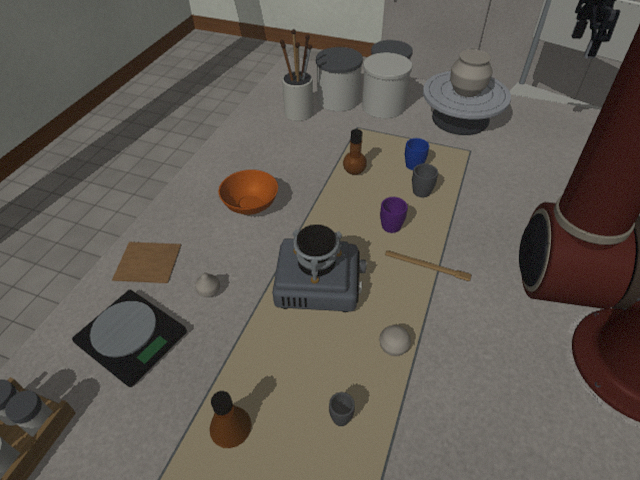

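The scene view shows the cups: blue (163,271), grey (199,249) and purple (256,245). So the larger grey cup is at about (0.431, -0.298). The flask is at (203,305) and the mixer cradle at (349,228), and the side view agrees with all of these. I'll move above the grey cup and turn so that the fingers close clear of the blue cup.

```bash
cat > h.py <<'E'
import numpy as np, cv2
from scipy.spatial.transform import Rotation as R
from cell import sensors, optics
np.set_printoptions(suppress=True,precision=4)
def need(p,xang=None):
    "shift (units of 0.2 m, tool axes) and turn (units pi/4) to bring TCP to p, tool-x heading xang deg"
    s=sensors.sense(); M=R.from_quat(s["ee_rot"]).as_matrix()
    t=M.T@(np.array(p)-s["ee_pos"])/0.2
    a=np.degrees(np.arctan2(M[1,0],M[0,0]))
    y=None if xang is None else -((xang-a+180)%360-180)/45
    print("pos",s["ee_pos"],"head",round(a,2),"t",round(s["clock"],2),"F",s["ft_force"],"w",round(s["grip_width"],4),"need",t,"yaw",y)
def wrist(name):
    s=sensors.sense(); im=optics.get_image("wrist"); cv2.imwrite("pics/"+name+".png",im[:,:,::-1]); return s
def pix2z(s,uv,z):
    c=optics.calibration("wrist"); K=c["camera_matrix"]; d=(np.array(uv)-K[:2,2])/[K[0,0],K[1,1]]
    r=np.linalg.norm(d); ray=np.r_[np.sin(r)*d/max(r,1e-9),np.cos(r)]
    M=R.from_quat(s["ee_rot"]).as_matrix(); H=c["hand_eye"]
    o=s["ee_pos"]+M@H[:3,3]; v=M@H[:3,:3]@ray
    return o+v*(z-o[2])/v[2]
E
r='[[[1,0.814,-0.535,0,0],[1,0.814,-0.535,0,0],[1,0.814,-0.535,0,0],[1,0.814,-0.535,0,0],[1,0.814,-0.535,0,0]]]'
python3 -m crank '[[[1,0.814,-0.535,0,0],[1,0.814,-0.535,0,0],[1,0.814,-0.535,0,0],[1,0.814,-0.535,0,0],[1,0.814,-0.535,0,0]]]'
python3 -m crank '[[[1,0.814,-0.535,0,0],[1,0.814,-0.535,0,0],[1,0.814,-0.535,0,0],[1,0.814,-0.535,0,0],[1,0.814,-0.535,0,0]]]'
python3 -m crank '[[[1,0,0,0,-0.73],[1,0,0,0,-0.73],[1,0,0,0,-0.73],[1,0,0,0,-0.73],[1,0,0,0,-0.73]]]'
python3 -m crank '[[[1,0,0,0,-0.73],[1,0,0,0,-0.73],[1,0,0,0,-0.73],[1,0,0,0,-0.73],[1,0,0,0,-0.73]]]'
python3 -m crank '[[[1,0,0,0,-0.73],[1,0,0,0,-0.73],[1,0,0,0,-0.73],[1,0,0,0,-0.73],[1,0,0,0,-0.73]]]'
python3 - <<'E'
from h import *
need([.431,-.298,.2],115.5)
s=wrist("w1"); print(optics.calibration("wrist"))
for q in ["cup_center","flask_center"]:
    for d in optics.mark_of(q,"wrist"): print(q,d["score"],d["location"])
    for d in optics.masks_of(q,"wrist"):
        v,u=np.nonzero(d["mask"]); print(d["score"],u.mean(),v.mean(),u.min(),u.max(),v.min(),v.max())
E
```

```text
clock: 1.42
ee_pos: [0.3083, -0.4455, 0.2314]
ee_rot: [0.989, 0.148, 0.0, -0.0]
ft_force: [0.0, -1.1, 0.2]
grip_width: 0.0855
gripper_force: 0.0
clock: 1.83
ee_pos: [0.4329, -0.2955, 0.2316]
ee_rot: [0.989, 0.148, 0.001, -0.0]
ft_force: [0.5, 0.1, -0.3]
grip_width: 0.0854
gripper_force: 0.0
clock: 2.25
ee_pos: [0.4314, -0.298, 0.2314]
ee_rot: [0.906, 0.424, 0.0, 0.0]
ft_force: [-0.2, 0.1, 0.2]
grip_width: 0.0854
gripper_force: 0.0
clock: 2.67
ee_pos: [0.4313, -0.2982, 0.2314]
ee_rot: [0.749, 0.662, -0.0, 0.0]
ft_force: [0.2, 0.0, 1.1]
grip_width: 0.0854
gripper_force: 0.0
clock: 3.08
ee_pos: [0.4313, -0.2982, 0.2314]
ee_rot: [0.531, 0.847, -0.0, 0.0]
ft_force: [0.0, -0.1, 0.0]
grip_width: 0.0853
gripper_force: 0.0
pos [ 0.4313 -0.2982  0.2314] head 115.8 t 3.08 F [ 0.0086 -0.0523  0.0436] w 0.0853 need [ 0.0016 -0.0008  0.1571] yaw 0.006729918109259516
{'camera_matrix': array([[371.6483,   0.    , 329.6462],
       [  0.    , 371.6483, 234.3604],
       [  0.    ,   0.    ,   1.    ]]), 'hand_eye': array([[-0.0001, -0.9504, -0.3111,  0.0809],
       [ 1.    , -0.0001, -0.0002,  0.0006],
       [ 0.0001, -0.3111,  0.9504, -0.1423],
       [ 0.    ,  0.    ,  0.    ,  1.    ]])}
cup_center 0.87 [0.4316, -0.2952, 0.0319]
cup_center 0.81 [0.466, -0.3834, 0.032]
cup_center 0.74 [0.4681, -0.1631, 0.0275]
0.96 434.14112527199256 93.74665837737022 401 467 62 125
0.94 331.8980316231042 205.13391416585995 301 362 172 236
0.79 327.7911018421967 297.17518248175185 300 355 263 329
flask_center 0.84 [0.5988, -0.3155, 0.0548]
0.95 470.71530855779065 291.2638936242755 438 505 255 332
0.56 422.312380952381 13.177142857142858 390 448 0 30
```

View pics/w1.png

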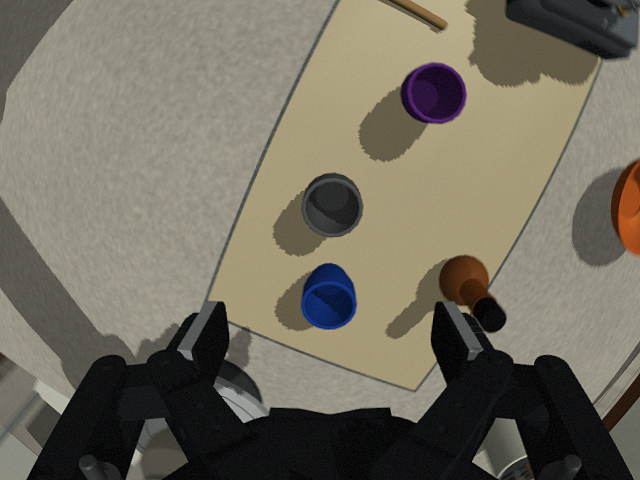

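The wrist view shows the grey cup's rim centred near (332,205). The blue cup is at (328,297), outside the closing line. The flask cap's top is at about (490,314).

```bash
python3 - <<'E'
from h import *
s=sensors.sense()
print(pix2z(s,(332,205.3),.062),pix2z(s,(490,315),.112))
im=cv2.imread("pics/w1.png"); m=optics.masks_of("cup_center","wrist")
for d in m:
    mm=d["mask"].astype(np.uint8); c=max(cv2.findContours(mm,0,1)[0],key=len)
    (u,v),r=cv2.minEnclosingCircle(c); print(u,v,r,pix2z(s,(u,v),.062))
need([.431,-.298,.1])
E
```

```text
[ 0.4313 -0.2924  0.062 ] [ 0.5918 -0.3092  0.112 ]
433.7340393066406 94.32978820800781 33.37305450439453 [ 0.4667 -0.1676  0.062 ]
331.75640869140625 204.44871520996094 32.61052703857422 [ 0.4308 -0.2918  0.062 ]
329.0 296.0 33.376739501953125 [ 0.4665 -0.3726  0.062 ]
pos [ 0.4313 -0.2982  0.2313] head 115.42 t 3.38 F [0.1118 0.7899 0.0224] w 0.0853 need [ 0.0017 -0.0007  0.6566] yaw None
```

```bash
python3 -m crank '[[[1,0,0,0.55,0],[1,0,0,0.55,0],[1,0,0,0.55,0],[1,0,0,0.55,0],[1,0,0,0.55,0]]]' 
python3 - <<'E'
from h import *
s=wrist("w2"); need([.431,-.298,.032])
for d in optics.masks_of("cup_center","wrist")[:3]:
    c=max(cv2.findContours(d["mask"].astype(np.uint8),0,1)[0],key=len)
    (u,v),r=cv2.minEnclosingCircle(c); print(d["score"],u,v,r,pix2z(s,(u,v),.062))
c=optics.calibration("wrist");H=np.linalg.inv(c["hand_eye"])
def proj(p):
    M=R.from_quat(s["ee_rot"]).as_matrix(); q=M.T@(np.array(p)-s["ee_pos"]); q=H[:3,:3]@q+H[:3,3]
    t=np.arctan2(np.hypot(q[0],q[1]),q[2])*371.65; a=np.arctan2(q[1],q[0]); return (329.65+t*np.cos(a),234.36+t*np.sin(a))
im=cv2.imread("pics/w2.png")
for ctr,col in (([.431,-.298],(0,255,0)),([.431,-.292],(0,0,255))):
    pts=[proj([ctr[0]+.027*np.cos(t),ctr[1]+.027*np.sin(t),.062]) for t in np.linspace(0,6.28,60)]
    cv2.polylines(im,[np.int32(np.round(pts))],True,col,1)
cv2.circle(im,tuple(int(x) for x in proj(s["ee_pos"])),3,(255,0,255),-1)
cv2.imwrite("pics/w2o.png",im)
# fixed cameras: cup rim triangulation
for cam in ("scene","side"):
    optics.get_image(cam)
    for q in ("cup_center","flask_center"):
        for d in optics.mark_of(q,cam)[:3]: print(cam,q,d["score"],d["location"])
E
```

```text
clock: 3.8
ee_pos: [0.4304, -0.2974, 0.12]
ee_rot: [0.534, 0.846, 0.0, -0.002]
ft_force: [0.9, -0.0, 0.6]
grip_width: 0.0854
gripper_force: 0.0
pos [ 0.4317 -0.2987  0.1225] head 115.47 t 3.85 F [-0.1228 -0.9332  0.2138] w 0.0854 need [ 0.0051 -0.0021  0.4523] yaw None
0.86 481.2783203125 88.90658569335938 50.36235809326172 [ 0.4638 -0.17    0.062 ]
0.7 328.1000061035156 364.1000061035156 46.61362075805664 [ 0.4625 -0.3662  0.062 ]
scene cup_center 0.77 [0.4699, -0.3844, 0.0326]
scene cup_center 0.73 [0.4309, -0.2952, 0.0341]
scene cup_center 0.73 [0.4678, -0.1679, 0.0303]
scene flask_center 0.68 [0.6004, -0.3124, 0.054]
side cup_center 0.94 [0.4726, -0.1628, 0.0348]
side cup_center 0.81 [0.4331, -0.297, 0.026]
side cup_center 0.49 [0.5909, 0.3364, 0.0482]
side flask_center 0.83 [0.5991, -0.3181, 0.053]
side flask_center 0.64 [0.3897, 0.1124, -0.001]
```

View pics/w2o.png

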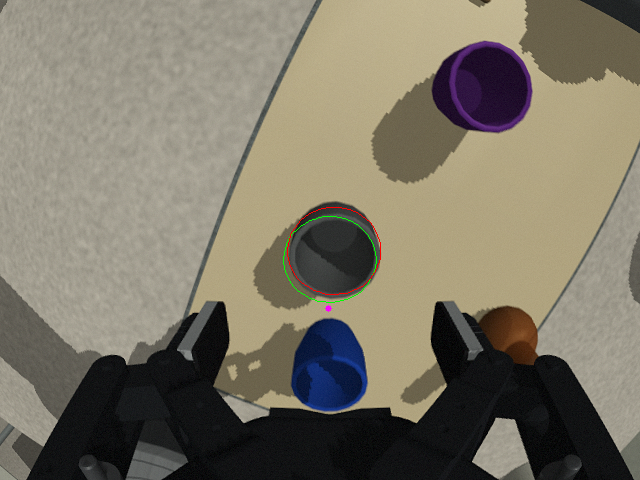

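The overlay shows the rim centred near (334,250). The red circle (y=-0.292) fits slightly better than the green one, so I take (0.431, -0.2945).

```bash
python3 - <<'E'
from h import *
need([.431,-.2945,.032],115.5)
E
```

```text
pos [ 0.4319 -0.2988  0.1228] head 115.49 t 4.2 F [ 0.508  -0.135  -0.0538] w 0.0853 need [0.0225 0.0047 0.4541] yaw -0.00018475287805270254
```

```bash
python3 -m crank '[[[1,0.022,0.005,0.1,0],[1,0.022,0.005,0.2,0],[1,0.022,0.005,0.3,0],[1,0.022,0.005,0.4,0],[1,0.022,0.005,0.454,0]]]' 30
python3 -m crank '[[[0.3,0,0,0,0],[0.3,0,0,0,0],[0.3,0,0,0,0],[0.3,0,0,0,0],[0.3,0,0,0,0]]]' 30
python3 -m crank '[[[0.3,0,0,0,0],[0.3,0,0,0,0],[0.3,0,0,0,0],[0.3,0,0,0,0],[0.3,0,0,0,0]]]' 30
python3 - <<'E'
from h import *
s=wrist("w3"); need([.431,-.2945,.032],115.5)
E
```

```text
clock: 4.62
ee_pos: [0.4294, -0.293, 0.0286]
ee_rot: [0.534, 0.846, 0.0, -0.001]
ft_force: [-0.9, -0.1, -0.3]
grip_width: 0.0857
gripper_force: 0.0
clock: 5.03
ee_pos: [0.4312, -0.2946, 0.032]
ee_rot: [0.534, 0.846, -0.0, 0.001]
ft_force: [1.9, -0.3, 2.5]
grip_width: 0.0532
gripper_force: 31.8
clock: 5.45
ee_pos: [0.4313, -0.2947, 0.032]
ee_rot: [0.534, 0.846, -0.0, 0.001]
ft_force: [0.2, -1.0, 6.3]
grip_width: 0.0532
gripper_force: 32.1
pos [ 0.4312 -0.2947  0.032 ] head 115.5 t 5.5 F [ 0.288  -0.0499  5.4371] w 0.053 need [ 0.0012 -0.0006 -0.0001] yaw 2.5743791787944147e-05
```

View pics/w3.png

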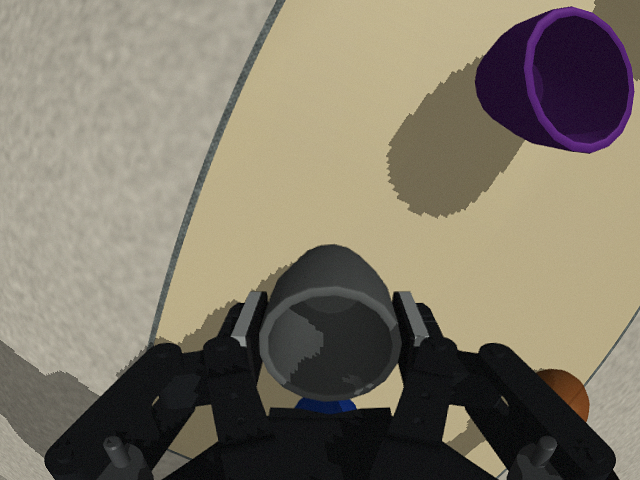

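The cup is gripped, with its rim centred near (330,343). Next I lift and head for the mixer.

```bash
python3 -m crank '[[[0.3,0,0,-0.2,0],[0.3,0,0,-0.4,0],[0.3,0,0,-0.6,0],[0.3,0,0,-0.8,0],[0.3,0,0,-0.9,0]]]'
python3 - <<'E'
from h import *
need([.52,-.08,.212])
s=sensors.sense(); s["ee_pos"]=np.array([.4312,-.2947,.032]); s["ee_rot"]=np.array([.534,.8455,0,0])
M=R.from_quat(s["ee_rot"]).as_matrix()
for v in (288,343,399): print(M.T@(pix2z(s,(330,v),.062)-s["ee_pos"]))
E
```

```text
clock: 5.92
ee_pos: [0.4316, -0.295, 0.2162]
ee_rot: [0.534, 0.846, -0.001, 0.004]
ft_force: [0.7, -0.9, -0.2]
grip_width: 0.0531
gripper_force: 32.4
pos [ 0.4316 -0.295   0.2162] head 115.5 t 5.92 F [ 0.7298 -0.9229 -0.1941] w 0.0531 need [0.7799 0.8618 0.018 ] yaw None
[ 0.0251  0.0007 -0.03  ]
[ 0.0026  0.0007 -0.03  ]
[-0.0258  0.0007 -0.03  ]
```

```bash
python3 -m crank '[[[0.3,0.15,0.17,0,0],[0.3,0.3,0.34,0,0],[0.3,0.45,0.5,0,0],[0.3,0.62,0.68,0,0],[0.3,0.78,0.86,0,0]]]'
python3 -m crank '[[[0.3,0,0,0,0],[0.3,0,0,0,0]]]'
python3 - <<'E'
from h import *
s=wrist("w4"); need([.559,.038,.2])
for d in optics.mark_of("cradle_seat","wrist")[:3]: print(d)
for cam in ("scene","side"):
    optics.get_image(cam)
    for d in optics.mark_of("cradle_seat",cam)[:1]: print(cam,d)
E
```

```text
clock: 6.33
ee_pos: [0.5091, -0.0991, 0.2101]
ee_rot: [0.534, 0.846, -0.0, -0.0]
ft_force: [1.4, -0.4, -1.3]
grip_width: 0.0529
gripper_force: 32.4
clock: 6.5
ee_pos: [0.5093, -0.0991, 0.2098]
ee_rot: [0.532, 0.847, -0.0, -0.001]
ft_force: [-0.5, -1.2, -0.8]
grip_width: 0.053
gripper_force: 32.4
pos [ 0.509  -0.1005  0.2099] head 115.61 t 6.55 F [-0.2708 -0.0659 -0.0592] w 0.0529 need [0.5162 0.5249 0.0491] yaw None
{'location': [0.5598, 0.0328, 0.1012], 'score': 0.76}
scene {'location': [0.5559, 0.0367, 0.1015], 'score': 0.81}
side {'location': [0.5631, 0.0388, 0.101], 'score': 0.9}
```

View pics/w4.png

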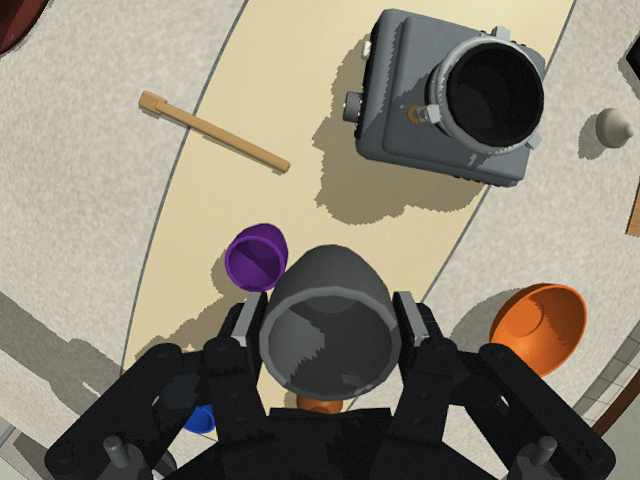

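The wrist view shows the cradle mouth centred near (494,95) and the cup upright in the grip.

```bash
python3 - <<'E'
from h import *
s=sensors.sense()
P=[pix2z(s,p,.134) for p in ((445,95),(544,95),(495,43),(495,147))]
print(np.array(P),np.mean(P,0),np.linalg.norm(P[0]-P[1])/2,np.linalg.norm(P[2]-P[3])/2)
need([.559,.0365,.2],115.5)
E
```

```text
[[0.5299 0.0143 0.134 ]
 [0.5897 0.0509 0.134 ]
 [0.5441 0.0613 0.134 ]
 [0.5741 0.0024 0.134 ]] [0.5595 0.0322 0.134 ] 0.03507508702998195 0.033062592099494796
pos [ 0.5088 -0.1024  0.2104] head 115.36 t 6.8 F [-0.1244  0.4145 -0.4401] w 0.0531 need [0.5199 0.5241 0.0517] yaw -0.003062955952423686
```

```bash
python3 -m crank '[[[0.3,0.13,0.13,0,0],[0.3,0.26,0.26,0,0],[0.3,0.39,0.39,0,0],[0.3,0.515,0.52,0,0],[0.3,0.515,0.52,0,0]]]'
python3 -m crank '[[[0.3,0,0,0,0],[0.3,0,0,0,0],[0.3,0,0,0,0]]]'
python3 - <<'E'
from h import *
need([.5595,.0355,.2],115.5); s=wrist("w5");need([.5595,.0355,.2],115.5)
for c in ("scene","side"):
    im=optics.get_image(c); cv2.imwrite(f"pics/{c}5.png",im[:,:,::-1])
    for q in ("cradle_seat","cup_center"):
        for d in optics.mark_of(q,c)[:3]: print(c,q,d)
need([.5595,.0355,.2],115.5)
a=cv2.imread("pics/scene5.png")[140:300,260:460]; b=cv2.imread("pics/side5.png")[130:330,230:430]
cv2.imwrite("pics/c5.png",np.hstack([cv2.resize(a,(400,320)),cv2.resize(b,(320,320))]))
E
```

```text
clock: 7.22
ee_pos: [0.5599, 0.0404, 0.2106]
ee_rot: [0.532, 0.847, 0.001, -0.0]
ft_force: [0.1, 0.1, -0.1]
grip_width: 0.0529
gripper_force: 32.4
clock: 7.47
ee_pos: [0.5586, 0.0353, 0.2104]
ee_rot: [0.534, 0.845, -0.0, -0.0]
ft_force: [0.6, 0.1, -0.9]
grip_width: 0.0528
gripper_force: 32.5
pos [0.5586 0.0353 0.2104] head 115.39 t 7.47 F [ 0.6293  0.1338 -0.9311] w 0.0528 need [-0.0011  0.0046  0.0522] yaw -0.0025310788606450136
pos [0.5586 0.0352 0.2105] head 115.37 t 7.52 F [-0.2072 -0.4164 -0.5984] w 0.0528 need [-0.0008  0.0047  0.0523] yaw -0.002843574104844669
scene cradle_seat {'location': [0.5586, 0.0362, 0.1028], 'score': 0.74}
scene cup_center {'location': [0.4705, -0.3836, 0.0313], 'score': 0.86}
scene cup_center {'location': [0.5573, 0.033, 0.2091], 'score': 0.85}
side cradle_seat {'location': [0.5608, 0.0376, 0.0995], 'score': 0.77}
side cup_center {'location': [0.5597, 0.0289, 0.2058], 'score': 0.96}
side cup_center {'location': [0.472, -0.1624, 0.0317], 'score': 0.84}
side cup_center {'location': [0.4732, -0.3791, 0.035], 'score': 0.59}
pos [0.5587 0.0362 0.2106] head 115.45 t 7.82 F [ 0.3649 -0.0472 -0.0214] w 0.0528 need [-0.0048  0.002   0.0529] yaw -0.0011313207753030636
```

View pics/c5.png

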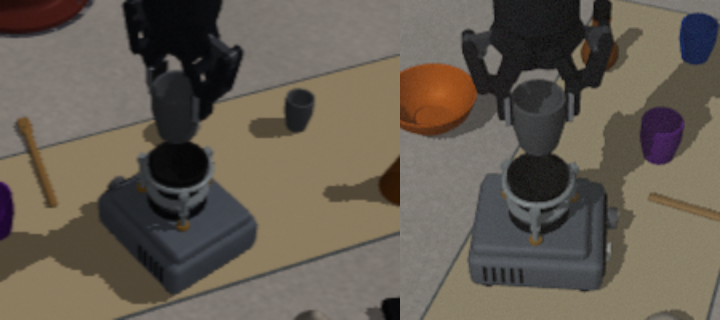

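The cup hangs just above the cradle. By the networks' offset between cup and seat, it sits a few mm short in y, so I shift +4 mm and descend gently.

```bash
python3 -m crank '[[[0.3,0.016,0.013,0.06,0],[0.3,0.016,0.013,0.12,0],[0.3,0.016,0.013,0.18,0],[0.3,0.016,0.013,0.22,0],[0.3,0.016,0.013,0.26,0]]]'
python3 -m crank '[[[0.3,0,0,0.02,0],[0.3,0,0,0.04,0],[0.3,0,0,0.06,0],[0.3,0,0,0.07,0],[0.3,0,0,0.07,0]]]'
python3 -c "
from h import *
need([.5595,.0395,.134],115.5)
for c in ('scene','side'):
    im=optics.get_image(c)
    for q in ('cradle_seat','cup_center'):
        for d in optics.mark_of(q,c)[:3]: print(c,q,d)
need([.5595,.0395,.134],115.5)"
```

```text
clock: 8.23
ee_pos: [0.5588, 0.0409, 0.1562]
ee_rot: [0.534, 0.846, -0.001, -0.001]
ft_force: [0.2, -0.1, -0.9]
grip_width: 0.0528
gripper_force: 32.5
clock: 8.65
ee_pos: [0.5597, 0.0407, 0.1443]
ee_rot: [0.534, 0.846, -0.0, -0.0]
ft_force: [0.4, -0.4, -0.2]
grip_width: 0.0533
gripper_force: 32.5
pos [0.5597 0.0407 0.1443] head 115.5 t 8.65 F [ 0.3683 -0.3937 -0.2252] w 0.0533 need [-0.0049 -0.0033  0.0513] yaw -9.653501604639637e-05
scene cradle_seat {'location': [0.5575, 0.0411, 0.1026], 'score': 0.66}
scene cup_center {'location': [0.4658, -0.165, 0.0335], 'score': 0.92}
scene cup_center {'location': [0.5621, 0.0369, 0.1437], 'score': 0.87}
scene cup_center {'location': [0.4696, -0.3854, 0.0311], 'score': 0.83}
side cradle_seat {'location': [0.5617, 0.0414, 0.0975], 'score': 0.92}
side cup_center {'location': [0.473, -0.3797, 0.0332], 'score': 0.62}
side cup_center {'location': [0.4712, -0.1618, 0.0336], 'score': 0.57}
pos [0.56   0.0406 0.1449] head 115.5 t 8.95 F [-0.6494 -0.2814 -0.5733] w 0.0533 need [-0.0041 -0.0048  0.0547] yaw -7.678763089100156e-05
```

```bash
python3 -m crank '[[[0.3,0,0,0.01,0],[0.3,0,0,0.02,0],[0.3,0,0,0.03,0],[0.3,0,0,0.03,0]]]'
python3 -m crank '[[[0.3,0,0,0.01,0],[0.3,0,0,0.015,0],[0.3,0,0,0.015,0]]]'
python3 -m crank '[[[0.3,0,0,0.01,0],[0.3,0,0,0.01,0]]]'
```

```text
clock: 9.28
ee_pos: [0.5593, 0.0407, 0.1378]
ee_rot: [0.534, 0.846, -0.0, -0.001]
ft_force: [0.0, -0.2, -1.4]
grip_width: 0.053
gripper_force: 32.5
clock: 9.53
ee_pos: [0.5597, 0.0405, 0.1353]
ee_rot: [0.534, 0.846, -0.0, -0.0]
ft_force: [0.3, -1.4, -1.4]
grip_width: 0.0533
gripper_force: 32.5
clock: 9.7
ee_pos: [0.5601, 0.0404, 0.134]
ee_rot: [0.534, 0.846, -0.0, 0.0]
ft_force: [-1.2, -0.7, 3.1]
grip_width: 0.0532
gripper_force: 32.8
```

First contact came at home height with no side load. I'm releasing and retreating.

```bash
python3 -m crank '[[[1,0,0,0,0],[1,0,0,0,0],[1,0,0,0,0],[1,0,0,0,0],[1,0,0,0,0]]]'
python3 -m crank '[[[1,0,0,-0.1,0],[1,0,0,-0.25,0],[1,0,0,-0.45,0],[1,0,0,-0.65,0],[1,0,0,-0.8,0]]]'
python3 - <<'E'
from h import *
need([.597,-.314,.25],115.5); s=wrist("w6"); 
for c in ("scene","side","wrist"):
    if c!="wrist":
        im=optics.get_image(c); cv2.imwrite(f"pics/{c}6.png",im[:,:,::-1])
    for q in ("cup_center","cradle_seat"):
        for d in optics.mark_of(q,c)[:3]: print(c,q,d)
need([.597,-.314,.25],115.5)
a=cv2.imread("pics/wrist6.png") if 0 else cv2.imread("pics/w6.png"); b=cv2.imread("pics/side6.png")[130:330,230:430]; e=cv2.imread("pics/scene6.png")[140:300,260:460]
cv2.imwrite("pics/c6.png",np.hstack([cv2.resize(a[100:400,180:480],(400,400)),np.vstack([cv2.resize(b,(250,250)),cv2.resize(e,(250,150))])]))
E
```

```text
clock: 10.12
ee_pos: [0.5596, 0.0408, 0.1334]
ee_rot: [0.534, 0.846, 0.0, -0.0]
ft_force: [-0.3, -0.1, 0.7]
grip_width: 0.0856
gripper_force: 0.0
clock: 10.53
ee_pos: [0.5602, 0.0407, 0.2972]
ee_rot: [0.534, 0.846, 0.001, 0.001]
ft_force: [-0.1, -0.7, 0.3]
grip_width: 0.0854
gripper_force: 0.0
pos [0.5602 0.0407 0.2972] head 115.51 t 10.53 F [-0.1348 -0.7389  0.2851] w 0.0854 need [-1.6796 -0.5987  0.237 ] yaw 0.00013504374814172278
scene cup_center {'location': [0.4706, -0.3854, 0.0303], 'score': 0.92}
scene cup_center {'location': [0.5586, 0.0387, 0.1327], 'score': 0.89}
scene cup_center {'location': [0.4674, -0.1655, 0.0285], 'score': 0.75}
scene cradle_seat {'location': [0.5595, 0.0377, 0.1005], 'score': 0.62}
scene cradle_seat {'location': [0.6018, -0.3119, 0.055], 'score': 0.6}
side cup_center {'location': [0.4741, -0.3794, 0.0349], 'score': 0.81}
side cup_center {'location': [0.5622, 0.0361, 0.1286], 'score': 0.73}
side cup_center {'location': [0.4702, -0.1649, 0.0348], 'score': 0.66}
side cradle_seat {'location': [0.5604, 0.0372, 0.1003], 'score': 0.97}
side cradle_seat {'location': [0.5975, -0.3183, 0.0546], 'score': 0.52}
wrist cup_center {'location': [0.5599, 0.0428, 0.1361], 'score': 0.69}
wrist cup_center {'location': [0.4663, -0.1636, 0.0274], 'score': 0.65}
wrist cup_center {'location': [0.4683, -0.3839, 0.0301], 'score': 0.55}
pos [0.559  0.0408 0.2913] head 115.5 t 10.98 F [-0.4174  0.4676  0.0618] w 0.0854 need [-1.6833 -0.5912  0.2051] yaw -6.134627264865836e-05
```

View pics/c6.png

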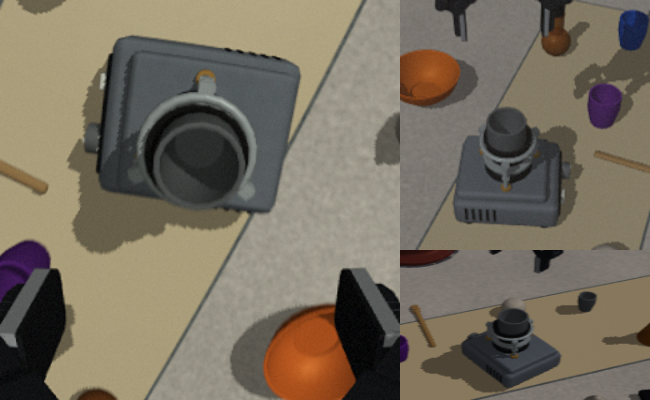

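The cup is nested with its collar standing proud: the crops show it concentric and upright, and the networks place it about 31 mm above the seat. Next I go to the flask.

```bash
python3 -m crank '[[[1,-0.15,-0.05,0.02,0],[1,-0.35,-0.12,0.04,0],[1,-0.55,-0.19,0.06,0],[1,-0.74,-0.25,0.08,0],[1,-0.84,-0.29,0.1,0]]]'
python3 -m crank '[[[1,-0.2,-0.07,0.02,0],[1,-0.4,-0.14,0.04,0],[1,-0.6,-0.2,0.06,0],[1,-0.78,-0.26,0.08,0],[1,-0.84,-0.29,0.1,0]]]'
python3 -m crank '[[[1,0,0,0,0],[1,0,0,0,0],[1,0,0,0,0]]]'
python3 - <<'E'
from h import *
s=wrist("w7"); need([.5995,-.313,.17],115.5)
print(pix2z(s,(330,300),.112))
for c in ("wrist","scene","side"):
    if c!="wrist": optics.get_image(c)
    for d in optics.mark_of("flask_center",c)[:1]: print(c,d)
need([.5995,-.313,.17],115.5)
E
```

```text
clock: 11.4
ee_pos: [0.5793, -0.1396, 0.2718]
ee_rot: [0.535, 0.845, -0.001, -0.001]
ft_force: [-0.2, -0.2, 0.5]
grip_width: 0.0855
gripper_force: 0.0
clock: 11.82
ee_pos: [0.5989, -0.3173, 0.2511]
ee_rot: [0.535, 0.845, -0.001, -0.001]
ft_force: [0.1, 1.1, 0.8]
grip_width: 0.0854
gripper_force: 0.0
clock: 12.07
ee_pos: [0.5996, -0.3112, 0.253]
ee_rot: [0.533, 0.846, 0.0, -0.001]
ft_force: [-0.4, 0.8, -0.4]
grip_width: 0.0852
gripper_force: 0.0
pos [ 0.5999 -0.3109  0.2535] head 115.59 t 12.12 F [-0.0814  0.2644  0.1863] w 0.0852 need [-0.0089 -0.0063  0.4176] yaw 0.0020034897265178288
[ 0.631  -0.3749  0.112 ]
wrist {'location': [0.599, -0.3167, 0.0558], 'score': 0.96}
scene {'location': [0.6004, -0.3166, 0.0554], 'score': 0.97}
side {'location': [0.6003, -0.3179, 0.0523], 'score': 0.67}
pos [ 0.6    -0.3115  0.2541] head 115.58 t 12.37 F [-0.7773 -0.0005 -0.2509] w 0.0853 need [-0.0054 -0.0055  0.4203] yaw 0.001671851483049775
```

View pics/w7.png

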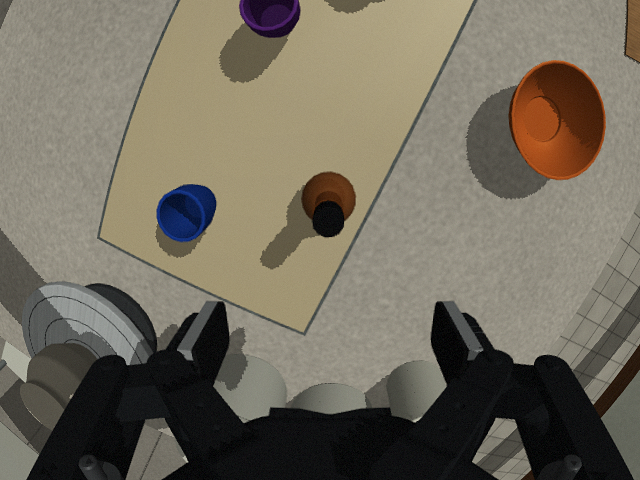

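The wrist view shows the flask's cap at (328,219) and belly at (329,197). Both are centred on the gripper's column.

```bash
python3 - <<'E'
from h import *
s=sensors.sense(); s["ee_pos"]=np.array([.5998,-.3112,.2537]); print(pix2z(s,(328.2,219),.112),pix2z(s,(329,198),.025))
need([.599,-.3145,.061],115.5)
E
```

```text
[ 0.599  -0.3109  0.112 ] [ 0.6005 -0.3127  0.025 ]
pos [ 0.6    -0.3115  0.2541] head 115.58 t 12.37 F [-0.7773 -0.0005 -0.2509] w 0.0853 need [-0.0108 -0.0112  0.9653] yaw 0.001671851483049775
```

```bash
python3 -m crank '[[[1,-0.009,-0.008,0.15,0],[1,-0.009,-0.008,0.3,0],[1,-0.009,-0.008,0.45,0],[1,-0.009,-0.008,0.55,0],[1,-0.009,-0.008,0.6,0]]]'
python3 -m crank '[[[0.6,0,0,0.1,0],[0.6,0,0,0.2,0],[0.6,0,0,0.3,0],[0.6,0,0,0.36,0],[0.6,0,0,0.36,0]]]'
python3 - <<'E'
from h import *
s=wrist("w8"); need([.599,-.3135,.061],115.5)
E
```

```text
clock: 12.78
ee_pos: [0.5973, -0.3132, 0.1294]
ee_rot: [0.533, 0.846, 0.0, -0.003]
ft_force: [-0.2, 0.3, 0.5]
grip_width: 0.0853
gripper_force: 0.0
clock: 13.2
ee_pos: [0.5975, -0.3136, 0.0586]
ee_rot: [0.534, 0.846, 0.0, -0.002]
ft_force: [0.1, 0.1, -0.3]
grip_width: 0.0513
gripper_force: 0.0
pos [ 0.5985 -0.3142  0.0606] head 115.51 t 13.25 F [-0.318  -0.1137 -0.7278] w 0.0515 need [ 0.0022  0.004  -0.0022] yaw 0.0002543022074752975
```

View pics/w8.png

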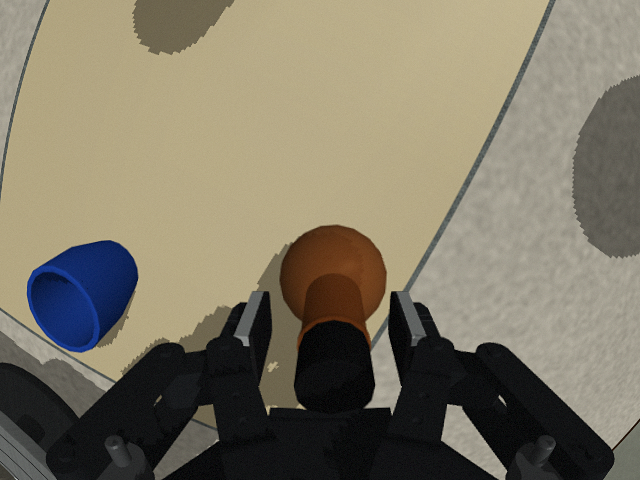

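The neck's centre column is about 334 against the pads' middle at 329, so I need roughly +1.5 mm in tool y.

```bash
python3 - <<'E'
from h import *
s=sensors.sense(); M=R.from_quat(s["ee_rot"]).as_matrix()
for p,z in (((335,379),.112),((334,276),.025),((334,412),.112),((334,347),.112)): print(M.T@(pix2z(s,p,z)-s["ee_pos"]))
E
python3 -m crank '[[[0.55,0,0.008,0,0],[0.55,0,0.008,0,0],[0.5,0,0.008,0,0]]]' 40
python3 -m crank '[[[0.4,0,0,0,0],[0.35,0,0,0,0],[0.3,0,0,0,0],[0.25,0,0,0,0],[0.2,0,0,0,0]]]' 40
python3 -m crank '[[[0.1,0,0,0,0],[0.1,0,0,0,0],[0.1,0,0,0,0],[0.1,0,0,0,0]]]' 60
```

```text
[ 0.0034  0.0022 -0.0514]
[-0.0004  0.0028  0.0356]
[-0.0117  0.002  -0.0515]
[ 0.016   0.0019 -0.0514]
clock: 13.5
ee_pos: [0.6017, -0.3148, 0.0637]
ee_rot: [0.534, 0.846, -0.0, 0.002]
ft_force: [0.1, -0.6, -0.5]
grip_width: 0.0429
gripper_force: 0.0
clock: 13.92
ee_pos: [0.6005, -0.3146, 0.0623]
ee_rot: [0.534, 0.846, -0.0, 0.0]
ft_force: [-2.1, -0.8, 4.2]
grip_width: 0.0252
gripper_force: 39.1
clock: 14.25
ee_pos: [0.6005, -0.3146, 0.0624]
ee_rot: [0.534, 0.846, -0.0, 0.0]
ft_force: [-2.9, -1.1, 6.1]
grip_width: 0.0249
gripper_force: 58.4
```

The neck is gripped. Next I lift and carry the flask to above the cup.

```bash
python3 -m crank '[[[0.1,0,0,-0.1,0],[0.1,0,0,-0.3,0],[0.1,0,0,-0.5,0],[0.1,0,0,-0.7,0],[0.1,0,0,-0.9,0]]]'
python3 -m crank '[[[0.1,0,0,-0.1,0],[0.1,0,0,-0.1,0],[0.1,0,0,-0.1,0]]]'
python3 -c "
from h import *
need([.5601,.0396,.262],115.5)"
```

```text
clock: 14.67
ee_pos: [0.6, -0.3134, 0.2416]
ee_rot: [0.534, 0.846, 0.0, -0.001]
ft_force: [0.8, -1.2, -1.5]
grip_width: 0.0249
gripper_force: 59.1
clock: 14.92
ee_pos: [0.6009, -0.3141, 0.262]
ee_rot: [0.534, 0.846, 0.0, 0.001]
ft_force: [0.2, 0.4, -2.7]
grip_width: 0.0245
gripper_force: 59.3
pos [ 0.6009 -0.3141  0.262 ] head 115.51 t 14.92 F [ 0.2446  0.3593 -2.7176] w 0.0245 need [ 1.6842  0.5773 -0.0015] yaw 0.00012025190214394064
```

```bash
python3 -m crank '[[[0.1,0.12,0.04,0,0],[0.1,0.28,0.1,0,0],[0.1,0.46,0.16,0,0],[0.1,0.64,0.22,0,0],[0.1,0.8,0.275,0,0]]]'
python3 -m crank '[[[0.1,0.18,0.06,0,0],[0.1,0.36,0.125,0,0],[0.1,0.54,0.185,0,0],[0.1,0.7,0.24,0,0],[0.1,0.8,0.275,0,0]]]'
python3 -m crank '[[[0.1,0.04,0.015,0,0],[0.1,0.084,0.027,0,0],[0.1,0.084,0.027,0,0],[0.1,0.084,0.027,0,0]]]'
python3 - <<'E'
from h import *
need([.5601,.0396,.262],115.5); s=wrist("w9")
for c in ("scene","side"):
    im=optics.get_image(c); cv2.imwrite(f"pics/{c}9.png",im[:,:,::-1])
    for q in ("cradle_seat","cup_center","flask_center"):
        for d in optics.mark_of(q,c)[:3]: print(c,q,d)
need([.5601,.0396,.262],115.5)
a=cv2.imread("pics/scene9.png")[100:300,260:460]; b=cv2.imread("pics/side9.png")[110:310,220:420]
cv2.imwrite("pics/c9.png",np.hstack([cv2.resize(a,(400,400)),cv2.resize(b,(400,400))]))
E
```

```text
clock: 15.33
ee_pos: [0.5791, -0.1434, 0.2564]
ee_rot: [0.534, 0.846, -0.0, -0.004]
ft_force: [0.9, 0.5, -2.0]
grip_width: 0.0245
gripper_force: 59.2
clock: 15.75
ee_pos: [0.5595, 0.0255, 0.2568]
ee_rot: [0.533, 0.846, -0.001, -0.004]
ft_force: [0.3, 0.0, -3.2]
grip_width: 0.0251
gripper_force: 59.3
clock: 16.08
ee_pos: [0.5593, 0.039, 0.26]
ee_rot: [0.534, 0.846, -0.001, -0.001]
ft_force: [0.3, -0.3, -2.6]
grip_width: 0.0246
gripper_force: 59.3
pos [0.5593 0.039  0.26  ] head 115.48 t 16.08 F [ 0.2661 -0.304  -2.5572] w 0.0246 need [ 0.0008  0.005  -0.0101] yaw -0.00040179523779973654
scene cradle_seat {'location': [0.5609, 0.0384, 0.1047], 'score': 0.78}
scene cradle_seat {'location': [0.7797, -0.122, 0.0021], 'score': 0.6}
scene cup_center {'location': [0.4678, -0.1659, 0.0306], 'score': 0.81}
scene cup_center {'location': [0.5637, 0.0381, 0.1322], 'score': 0.66}
scene cup_center {'location': [0.4714, -0.384, 0.0288], 'score': 0.61}
scene flask_center {'location': [0.5613, 0.0394, 0.253], 'score': 0.84}
side cup_center {'location': [0.4735, -0.382, 0.0341], 'score': 0.87}
side cup_center {'location': [0.5609, 0.038, 0.1292], 'score': 0.72}
side cup_center {'location': [0.4738, -0.1652, 0.036], 'score': 0.57}
side flask_center {'location': [0.5592, 0.0379, 0.2546], 'score': 0.96}
pos [0.5598 0.0391 0.2617] head 115.46 t 16.53 F [-0.1104 -0.8298 -1.6518] w 0.0247 need [ 0.0015  0.0025 -0.0017] yaw -0.000855935876350284
```

View pics/c9.png

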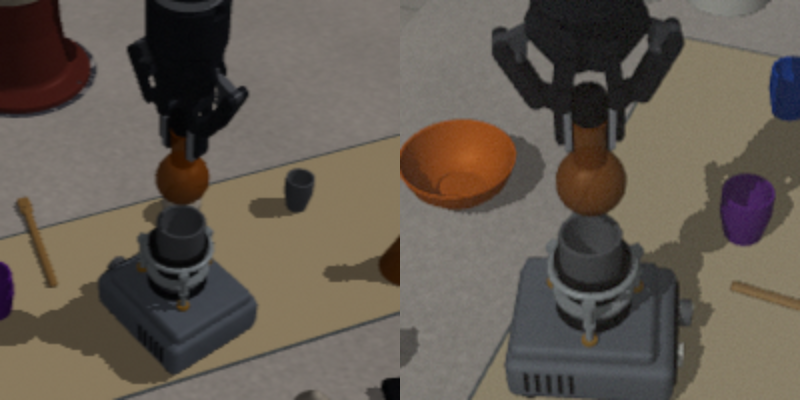

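The flask hangs upright over the cup, and the networks agree within about 2 mm. Lowering.

```bash
python3 -m crank '[[[0.1,0.001,0.003,0.04,0],[0.1,0.001,0.003,0.08,0],[0.1,0.001,0.003,0.12,0],[0.1,0.001,0.003,0.16,0],[0.1,0.001,0.003,0.195,0]]]'
python3 -m crank '[[[0.1,0,0,0.01,0],[0.1,0,0,0.02,0],[0.1,0,0,0.02,0]]]'
python3 -m crank '[[[0.1,0,0,0.01,0],[0.1,0,0,0.01,0],[0.1,0,0,0.01,0]]]'
```

```text
clock: 16.95
ee_pos: [0.5595, 0.0401, 0.2207]
ee_rot: [0.534, 0.846, -0.0, -0.001]
ft_force: [-0.8, 0.4, -1.8]
grip_width: 0.0247
gripper_force: 59.3
clock: 17.2
ee_pos: [0.5601, 0.0398, 0.2184]
ee_rot: [0.534, 0.846, -0.0, 0.0]
ft_force: [0.1, -0.6, -2.6]
grip_width: 0.0244
gripper_force: 59.3
clock: 17.45
ee_pos: [0.5606, 0.0398, 0.2175]
ee_rot: [0.534, 0.846, 0.0, 0.001]
ft_force: [-0.2, -1.5, 0.8]
grip_width: 0.0248
gripper_force: 59.4
```

Contact came at the expected height. Pressing in steps.

```bash
python3 -m crank '[[[0.1,0,0,0.01,0],[0.1,0,0,0.02,0],[0.1,0,0,0.02,0],[0.1,0,0,0.02,0]]]'
python3 -m crank '[[[0.1,0,0,0.01,0],[0.1,0,0,0.02,0],[0.1,0,0,0.02,0],[0.1,0,0,0.02,0]]]'
```

```text
clock: 17.78
ee_pos: [0.5606, 0.0399, 0.2132]
ee_rot: [0.534, 0.846, 0.0, 0.001]
ft_force: [1.0, -2.1, 3.7]
grip_width: 0.0248
gripper_force: 59.8
clock: 18.12
ee_pos: [0.5607, 0.0398, 0.2094]
ee_rot: [0.534, 0.846, 0.0, 0.001]
ft_force: [-0.2, -2.4, 6.9]
grip_width: 0.0247
gripper_force: 60.0
```

```bash
python3 -m crank '[[[0.1,-0.003,-0.001,0.01,0],[0.1,-0.003,-0.001,0.02,0],[0.1,-0.003,-0.001,0.02,0],[0.1,-0.003,-0.001,0.02,0]]]'
python3 -m crank '[[[0.1,0,0,0.005,0],[0.1,0,0,0.005,0],[0.1,0,0,0.005,0]]]'
python3 - <<'E'
from h import *
need([.56,.04,.2034])
for c in ("scene","side"):
    im=optics.get_image(c); cv2.imwrite(f"pics/{c}10.png",im[:,:,::-1])
    for q in ("cradle_seat","cup_center","flask_center"):
        for d in optics.mark_of(q,c)[:3]:
            if abs(d["location"][1]-.04)<.03: print(c,q,d)
need([.56,.04,.2034])
E
```

```text
clock: 18.45
ee_pos: [0.561, 0.0394, 0.206]
ee_rot: [0.534, 0.846, 0.001, 0.001]
ft_force: [-0.2, -0.7, 7.3]
grip_width: 0.0248
gripper_force: 60.1
clock: 18.7
ee_pos: [0.5611, 0.0394, 0.2053]
ee_rot: [0.534, 0.846, 0.001, 0.001]
ft_force: [-0.7, -1.6, 8.1]
grip_width: 0.0247
gripper_force: 60.2
pos [0.5611 0.0394 0.2053] head 115.5 t 18.7 F [-0.6579 -1.648   8.1409] w 0.0247 need [ 0.005  -0.0035  0.0094] yaw None
scene cradle_seat {'location': [0.5565, 0.0355, 0.0912], 'score': 0.79}
scene cup_center {'location': [0.5597, 0.0363, 0.1223], 'score': 0.85}
scene flask_center {'location': [0.5615, 0.0406, 0.1979], 'score': 0.87}
side cradle_seat {'location': [0.5651, 0.0386, 0.0862], 'score': 0.87}
side cup_center {'location': [0.5605, 0.0392, 0.118], 'score': 0.93}
pos [0.5611 0.0394 0.2053] head 115.5 t 19.1 F [-0.5177 -1.2878  8.3037] w 0.0248 need [ 0.005  -0.0035  0.0095] yaw None
```

```bash
python3 -m crank '[[[0.1,0,0,0.005,0],[0.1,0,0,0.005,0],[0.1,0,0,0.005,0]]]'
python3 -m crank '[[[0.1,0,0,0.004,0],[0.1,0,0,0.004,0],[0.1,0,0,0.004,0]]]'
```

```text
clock: 19.35
ee_pos: [0.5611, 0.0394, 0.2044]
ee_rot: [0.534, 0.846, 0.001, 0.001]
ft_force: [0.1, -1.5, 8.2]
grip_width: 0.0245
gripper_force: 60.2
clock: 19.6
ee_pos: [0.5612, 0.0394, 0.2038]
ee_rot: [0.534, 0.846, 0.001, 0.001]
ft_force: [-0.5, -1.3, 8.6]
grip_width: 0.0245
gripper_force: 60.3
```

```bash
python3 -m crank '[[[0.1,0,0,0.004,0],[0.1,0,0,0.004,0],[0.1,0,0,0.004,0]]]'
python3 - <<'E'
from h import *
need([.56,.04,.2034])
for c in ("scene","side"):
    im=optics.get_image(c); cv2.imwrite(f"pics/{c}11.png",im[:,:,::-1])
need([.56,.04,.2034]); print(sensors.sense()["gripper_force"])
a=cv2.imread("pics/scene11.png")[100:300,260:460]; b=cv2.imread("pics/side11.png")[110:310,220:420]
cv2.imwrite("pics/c11.png",np.hstack([cv2.resize(a,(400,400)),cv2.resize(b,(400,400))]))
E
```

```text
clock: 19.85
ee_pos: [0.5612, 0.0393, 0.2031]
ee_rot: [0.534, 0.846, 0.001, 0.001]
ft_force: [-0.5, -1.2, 10.3]
grip_width: 0.0246
gripper_force: 60.4
pos [0.5612 0.0393 0.2031] head 115.5 t 19.85 F [-0.5277 -1.1918 10.301 ] w 0.0246 need [ 0.0056 -0.0039 -0.0014] yaw None
pos [0.5612 0.0393 0.2032] head 115.5 t 19.95 F [-0.2245 -1.6943 10.3183] w 0.0249 need [ 0.0056 -0.0041 -0.0012] yaw None
60.382884442806244
```

View pics/c11.png

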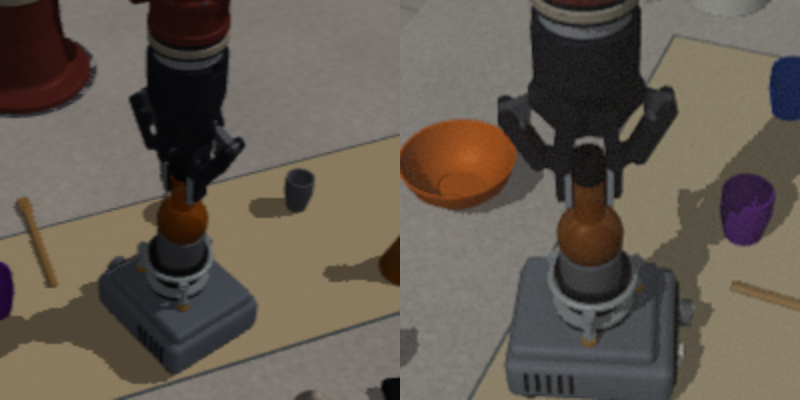

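The crops show the flask seated upright on the nested cup with the cradle down. Total contact force is about 12 to 13 N, which puts it at or near the stop without forcing. Handing in.

```bash
python3 -c "
from cell import manip; print(manip.hand_in())"
```

```text
the job is handed in; nothing more can be done
None
```

I handed the job in at about 20 s, with the larger grey cup nested in the cradle and released, and the flask still gripped by its neck, upright on the cup and pressed down about 14 mm to or near the stop, at roughly 13 N; the verdict was not reported back.

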